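Reset a regulating valve's adjuster screw and its lock nut

ROBOT

A 6-joint arm with a two-finger parallel gripper is mounted at the origin on the work surface. World frame = base frame: x ahead of the robot, y to its left, z up, the work surface at z = 0. Lengths are in m, angles in rad, forces in N, time in s.
With the tool pointing down it reaches from about 0.425 to 0.95 m from the base axis. Payload 3.5 kg.
Tool frame: the origin (TCP) lies between the finger pads; the fingertips stand manip.tips_ahead ahead of it and the grasp point (between the pads) lies 3 mm ahead of it (manip.tips_ahead is the distance from the TCP to the fingertips, in m); z points along the fingers, y is the line along which they close (so a half turn about z gives the same grasp; the last joint's range is limited). The gripper opens to 85 mm and grips with 20 to 120 N. Pads are 22 mm wide; open, the fingers measure 114 mm over their backs; the gripper's body (76 mm by 85 mm) begins 54 mm behind the grasp point. The pads swing forward as they close: fully open they stand 13 mm farther back than shut.
Start: joints at [1.174, 0.286, 1.577, -0, 1.279, -0.15], TCP at [0.165, 0.655, 0.253] pointing down, gripper open.
Joint ranges: [-2.77, 2.77], [-0.9, 2.22], [0.21, 2.48], [-1.53, 4.67], [0.24, 2.81], [-2.84, 2.84]. Speed limits (rad/s): [2.79, 2.79, 3.14, 3.14, 3.14, 3.14].

INTERFACE

Orientations are given as a unit quaternion [x, y, z, w].
In Python, from workcell import manip, cams, models gives the robot as it stands. The module is installed in compiled form; this text tells all that it offers.
- The arm moves only by the tool step_arm, never from a script. Its argument "rows" is text: rows parted by semicolons, each of 7 numbers parted by spaces: the opening, from 0 (shut) to 1 (fully open), then the shift along the tool's x, y, z in mm, then the turn, a rotation vector about the tool's x, y, z in degrees. A call has 1 to 5 rows; each row shifts and turns the commanded pose from where the row before left it, along the tool's axes as they then stand; what a row does not reach is not made up. A row lasts 1/12 s, in which the tool goes at most 41.7 mm and 7.16 degrees, less where a joint would pass 70% of its speed; a pose out of reach is approached as far as the arm can. A call is refused whole if a number of a shift passes 41.7 or a number of a turn 7.16, either way. A call with a gripper value outside its range is refused whole. The fingers move at their own pace and stop on an object; "squeeze" is the grip in N (left out, the last holds). Time passes only in rows, so rows that do not move let the fingers close. It gives the time, the measured TCP pose, the force, the opening and the grip force at its end, in the units of the state.
- manip.get_obs(): the state, without advancing time (a new reading comes with each control period).
- cams.grab_frame(name): name is "side" or "top" or "wrist"; returns a dict with "image" (420x560x3 uint8, blue, green, red), "range_z" (420x560 float32, m along the optical axis (not along the pixel's ray), 0 where there is no reading), "vfov" (degrees; the focal length in pixels is half the picture's height over the tangent of half this angle, whatever the lens; pixels are square), "cx", "cy" (the principal point, pixels), "position" and "orientation" of the camera in the world. Camera axes: x right, y down, z forward; pixel columns grow to the right and rows downward; lengths in m; the calibration is good to about 2 mm. The wrist camera is an equidistant fisheye: a pixel r from the principal point sees the ray r / f radians off the axis. A picture is of the moment at which its call begins.
- manip.finish_job(): hands the job in; it is judged then, once.
Trained networks look in a picture, given as the dict that the camera call returned (one of the last four; its "shot" number tells which), for a name from the list of things; names that differ only in an ending like _2 or _b are one class to them, and where a whole thing is asked for, a point or a joint stands for the part that bears it (a point fixed in the world has none). Each returns a list of dicts, best first, with "confidence" (0 to 1); they miss things now and then, are a little off and sometimes report something else, mostly with a low value. They report only what shows in the picture. A call takes as long as a camera call.
- models.find_in(picture, query): "uv" ([column, row] in pixels, amid what is visible of it).
The state is a dict: "clock": time; "joint_pos": joint angles; "dq": joint speeds; "joint_torque": joint torques, N m; "eef_pos": TCP position; "orientation": TCP orientation; "wrist_force": force on the tool from outside, world axes, zero at the start; "wrist_torque": the same for the moment, N m; "grip_width": opening from 0.0 (shut) to 1.0 (fully open); "grasp_force": force on a finger pad.
Only numpy, scipy, OpenCV 4.12 (cv2) and the standard library are available. Lean on these libraries where they do the work, as an engineer would, in place of code of your own. Each camera call takes 0.05 s, during which the arm holds its last target. There are 200 camera calls.

TASK

The regulating valve's adjuster screw is off its mark. Swing the lever of its hex lock nut counter-clockwise until the nut no longer clamps the screw, turn the adjuster by its brass head until the black pointer points squarely at the red tab on the dial, then swing the lever clockwise until the nut is firmly snug again (about 10 N of push at the lever's knob, wherever that angle comes; over-tightening crushes the seal), with the pointer still on the tab. Leave everything else on the table where it is.

Things in the scene. Friction and masses are not known exactly. Their poses are not given: they have to be found in the camera images.
- valve: brass regulating valve fixed upright on a bolted-down dark steel base plate 150 x 130 mm, copper pipe stubs along its y axis to 88 mm either side. Origin: centre of the base's underside, on the vertical screw axis, z up. Heights above it, at the start: white dial (132 mm across) top 101 mm; collar and pointer 104-110; washer 110-114; hex lock nut 115-141; brass adjuster head 151-180.
- nut: dark hex lock nut, 40 mm across flats, with a lever (bar 12 mm wide, 10 mm thick) along its +x axis; turns about the vertical screw axis. Origin on the axis, 1 mm below the hex. Right-hand thread: counter-clockwise from above loosens; it rises 5 mm per rad. Starts tight; 0.25 to 0.45 rad counter-clockwise frees it, then it runs freely (1.5 N at the knob) for 1.5 rad more.
- lever_knob (a point): middle of the lever's black upright round knob: 80 mm from the axis, 18 mm thick, 34 mm tall, its top 15 mm above this point. Can be pushed sideways or pinched from above. The lever stays where it is left. Loosening takes less than 10 N here.
- lever_tip (a point): centre of the knob's top face. Retightening: the nut meets the washer at an angle that depends on the screw's new height, further clockwise than it was before (up to 1.2 rad from a nut loosened by 0.6 rad). Then the push needed at the knob while it moves climbs some 10 to 20 N per rad: 7 N is barely snug, 10 N right, 13 N the most allowed, 17 N crushes the seal. At rest the reading can fall lower.
- adjuster: adjuster screw, one piece with collar, pointer and head, turning about the vertical axis. Origin: on the axis, underside of the collar. The black pointer, 6 mm wide, sticks out along its +x axis. Held fast while the nut is tight; with the nut loose it turns with 0.1 N m and stays where it is left, with 0.4 rad to spare past the tab and past its start. Turning it clockwise lowers it 1.5 mm per rad.
- head (a point): centre of the brass adjuster head, a block above the nut on the axis: 26 mm along the screw's x, 14 mm thick along its y (the two flats to grip), 29 mm tall
- pointer_tip (a point): outer end of the black pointer, 47 mm from the axis
- washer: copper lock washer, 42 mm across, 4 mm thick, between nut and collar, keyed so that it does not turn
- tab: red tab fixed on the dial's rim, 12 mm wide, 14 mm radially, 9 mm high: the wanted setting, 0.6 to 1.35 rad clockwise from above of where the pointer starts. Origin on the screw axis at table height; the tab stands along its +x axis, 58 mm from the axis.
- float_valve: corroded brass float valve lying down, about 210 mm long with a 70 mm float ball; bystander; origin at the centre of its underside
- insulator: white porcelain insulator cap, 68 mm across, 62 mm tall; bystander; origin at the centre of its underside
- box_lid: grey polymer valve box lid, 140 x 110 x 18 mm, lying flat; bystander; origin at the centre of its underside
- coupling0: copper reducing coupling, 40 mm across, 58 mm tall, standing; bystander; origin at the centre of its underside
- coupling1: second copper reducing coupling, same size; bystander; origin at the centre of its underside
- wrench: steel wrench 180 mm long lying flat; bystander (not needed)
- jar: small jar, 60 mm across, 75 mm tall; bystander; origin at the centre of its underside

How it is judged:
By the outcome, as a careful person would: the job done as asked, in the order asked, and still so for the second after the job is handed in, with the robot touching nothing.
It also fails if it takes over 72 s, if anything falls off the work surface, if the arm or the gripper's body presses on something with over 40 N, if the wrist force passes 120 N, or if a joint passes its speed limit or range.

## Working session

There is one attempt and no reset: what is moved stays moved. The work goes in short steps, Python scripts to look and compute and a tool call to move; the robot and the scene stay as the last step left them, time stands still between calls to the robot, and variables do not carry over. Pictures are saved under pics/ and viewed, at most 10 in all, crops included, and the job is handed in when it is done.

Besides the shell and the picture viewer there is one more tool, called after "Emit:" as name(argument=value, ...) on one line, values as JSON. step_arm: Moves the arm, as the interface text tells. Its arguments: {"type":"object","properties":{"rows":{"type":"string"},"squeeze":{"type":"number"}},"required":["rows"]}

```bash
mkdir -p pics; cat > h.py <<'E'
import numpy as np, cv2
from scipy.spatial.transform import Rotation as R
from workcell import manip, cams, models
def P(pic,u,v,z=None,Z=None):
    """pixel -> world; z: depth along axis; Z: world height plane"""
    f=pic["image"].shape[0]/2/np.tan(np.radians(pic["vfov"]/2))
    d=np.array([(u-pic["cx"])/f,(v-pic["cy"])/f,1.0])
    Rc=R.from_quat(pic["orientation"]); p=np.array(pic["position"])
    w=Rc.apply(d)
    if Z is not None: return p+w*(Z-p[2])/w[2]
    if z is None: z=pic["range_z"][int(round(v)),int(round(u))]
    return p+w*z
E
python3 - <<'E'
from h import *
print(manip.tips_ahead, manip.get_obs())
for n in ["top","side"]:
    p=cams.grab_frame(n); cv2.imwrite(f"pics/{n}0.png",p["image"])
    print(n,p["position"],p["orientation"],p["vfov"],p["cx"],p["cy"])
    for q in ["valve","lever_knob","lever_tip","head","pointer_tip","tab","nut","insulator","jar","coupling0","float_valve","box_lid","wrench"]:
        for r in models.find_in(p,q)[:2]:
            u,v=r["uv"]; print(q,round(r["confidence"],2),np.round(r["uv"],1),np.round(P(p,u,v),3))
E
```

```text
0.022 {'clock': 0.0, 'joint_pos': array([ 1.17399191e+00,  2.87168926e-01,  1.57819465e+00, -1.67323295e-05,
        1.27859476e+00, -1.49977068e-01]), 'dq': array([ 1.60579385e-03, -5.11253226e-04,  2.90015059e-05,  7.59124706e-04,
        3.51198372e-04, -8.08791775e-04]), 'joint_torque': array([-1.39584608e-03, -4.05991137e+01, -2.92626286e+01, -2.28182294e-04,
        5.91404605e-03,  2.35472207e-06]), 'eef_pos': array([0.16464239, 0.65398135, 0.25193539]), 'orientation': array([ 1.23098139e-01,  9.92393797e-01, -1.14107502e-03, -3.11653574e-04]), 'wrist_force': array([ 0.1407526 , -0.29679961, -0.86961916]), 'wrist_torque': array([-0.03991762, -0.042313  ,  0.04514545]), 'grasp_force': 0.0, 'grip_width': 1.0034416886026976}
top [ 0.42920132 -0.00299037  1.38738409] [ 0.70861024 -0.70384531  0.0416969  -0.02710492] 43.993739790788894 273.81037372743975 212.72332885886965
valve 0.89 [288.  209.3] [ 0.56  -0.063  0.141]
lever_knob 0.77 [279.3 210. ] [ 0.559 -0.042  0.132]
lever_tip 0.77 [286.7 212.7] [ 0.554 -0.061  0.116]
pointer_tip 0.22 [370.2 314.6] [ 0.302 -0.276  0.057]
nut 0
[... 675 characters left out ...]
 0.138]
lever_tip 0.64 [275.5 217.8] [ 0.551 -0.06   0.14 ]
lever_tip 0.52 [285.5 209.8] [ 0.566 -0.079  0.168]
head 0.65 [282.7 208.9] [ 0.562 -0.074  0.168]
head 0.51 [198.8 374.7] [ 0.299 -0.3    0.035]
pointer_tip 0.52 [285.8 210. ] [ 0.567 -0.079  0.167]
nut 0.77 [271.8 217. ] [ 0.55  -0.042  0.13 ]
insulator 0.58 [382.3 311.9] [ 0.671 -0.309  0.037]
insulator 0.32 [151.6 202.7] [0.339 0.292 0.025]
jar 0.76 [299.5 173.3] [0.753 0.232 0.047]
coupling0 0.63 [199.1 377.6] [ 0.298 -0.303  0.03 ]
coupling0 0.51 [152.8 204.2] [0.342 0.296 0.017]
float_valve 0.79 [199.3 166. ] [0.512 0.428 0.027]
box_lid 0.93 [303.6 381.4] [ 0.465 -0.375  0.016]
wrench 0.76 [378.5 249.3] [ 0.799 -0.108  0.004]
```

```bash
python3 - <<'E'
import cv2,numpy as np
a=cv2.imread("pics/top0.png")[150:270,215:355]; b=cv2.imread("pics/side0.png")[165:285,215:355]
a=cv2.resize(a,(700,600),interpolation=3)
cv2.imwrite("pics/t_crop.png",a)
b=cv2.resize(b,(700,600),interpolation=3)
cv2.imwrite("pics/s_crop.png",b)
E
```

```text
(no output)
```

View pics/t_crop.png

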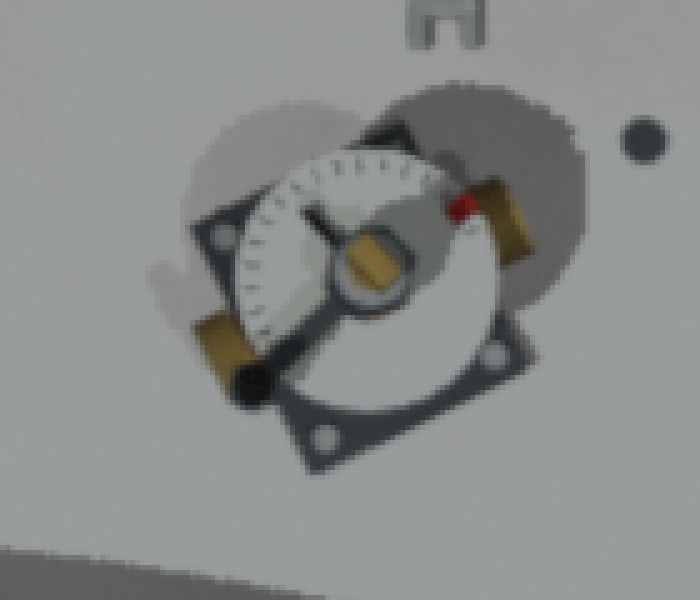

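View pics/s_crop.png

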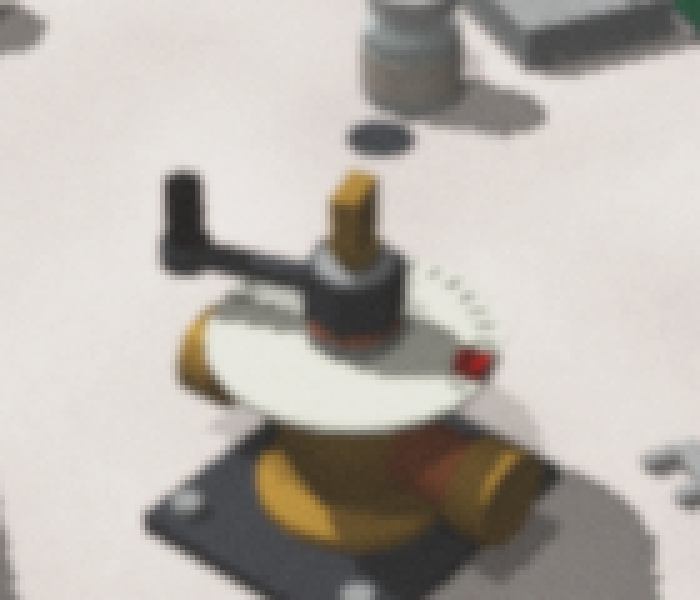

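The top crop shows the head at full-picture px (290, 203), the knob at (266, 227), the pointer tip at (277, 192) up-left and the red tab at (308, 192) up-right. The side crop shows the knob top about level with the middle of the head.

```bash
cat >> h.py <<'E'
def cloud(pic):
    h,w=pic["range_z"].shape; f=h/2/np.tan(np.radians(pic["vfov"]/2))
    v,u=np.mgrid[:h,:w]; z=pic["range_z"]
    d=np.stack([(u-pic["cx"])/f,(v-pic["cy"])/f,np.ones_like(z)],-1)*z[...,None]
    return R.from_quat(pic["orientation"]).apply(d.reshape(-1,3)).reshape(h,w,3)+np.array(pic["position"])
def look():
    p=cams.grab_frame("top"); im=p["image"].astype(int); C=cloud(p); b,g,r=im[...,0],im[...,1],im[...,2]
    near=np.hypot(C[...,0]-.562,C[...,1]+.042)<.11
    red=near&(r>120)&(g<70)&(C[...,2]>.08)
    v,u=np.nonzero(red); tab=P(p,u.mean(),v.mean(),Z=.107)
    white=near&(im.min(-1)>120)&(abs(C[...,2]-.101)<.008)
    v,u=np.nonzero(white); hull=cv2.convexHull(np.stack([u,v],1).astype(np.int32)); 
    e=cv2.fitEllipse(hull); dial=P(p,*e[0],Z=.101)
    return p,C,near,tab,dial,e
E
python3 - <<'E'
from h import *
p,C,near,tab,dial,e=look()
im=p["image"].astype(int)
print("tab",tab,"dial",dial,e)
print("head",P(p,290,202.6,Z=.18),"ptr",P(p,276.6,192.4,Z=.109),"tab",P(p,307.8,192,Z=.11))
hd=near&(C[...,2]>.165)&(im[...,2]-im[...,0]>35); v,u=np.nonzero(hd)
print("head px",len(u),P(p,u.mean(),v.mean(),Z=.18),C[hd][:,2].max()); 
pts=C[hd]; print(np.median(pts,0))
X=np.stack([u,v],1).astype(np.float32); print(cv2.minAreaRect(X))
kn=near&(im.max(-1)<60)&(C[...,2]>.135)&(np.hypot(C[...,0]-.562,C[...,1]+.071)>.05); v,u=np.nonzero(kn)
print("knob",len(u),u.mean(),v.mean(),np.median(C[kn],0),P(p,u.mean(),v.mean(),Z=.16))
s=cams.grab_frame("side"); C=cloud(s); im=s["image"].astype(int)
v,u=np.mgrid[:420,:560]; kn=(im.max(-1)<60)&(u>245)&(u<258)&(v>196)&(v<222)
print("knob side z range",np.percentile(C[kn],[2,50,98],axis=0))
hd=(im[...,2]-im[...,0]>35)&(u>280)&(u<292)&(v>196)&(v<216)
print("head side",np.percentile(C[hd],[2,50,98],axis=0))
E
```

```text
tab [nan nan nan] dial [ 0.57379707 -0.06406229  0.101     ] ((287.8371276855469, 205.29275512695312), (51.684661865234375, 52.23124313354492), 144.0500946044922)
head [ 0.57129809 -0.06535719  0.18      ] ptr [ 0.60485795 -0.03568085  0.109     ] tab [ 0.60638844 -0.11312746  0.11      ]
head px 63 [ 0.57265993 -0.06360607  0.18      ] 0.18337833160124872
[ 0.57273816 -0.06316509  0.17752118]
((289.0000305175781, 202.00003051757812), (9.899494171142578, 5.656853675842285), 45.0)
knob 47 264.97872340425533 226.17021276595744 [ 0.51729812 -0.0073362   0.16225468] [ 0.51702888 -0.00729259  0.16      ]
knob side z range [[ 0.50626816 -0.02382784  0.12475667]
 [ 0.51294307 -0.01709716  0.14186518]
 [ 0.52193727 -0.00958041  0.16412156]]
head side [[ 0.55848667 -0.07883507 -0.00186417]
 [ 0.56574398 -0.07231861  0.17303351]
 [ 0.68623343  0.1928381   0.1801498 ]]h.py:22: RuntimeWarning: Mean of empty slice.
  v,u=np.nonzero(red); tab=P(p,u.mean(),v.mean(),Z=.107)
  ret = ret.dtype.type(ret / rcount)
```

Emit:
step_arm(rows="0.6 -27.9 -30.8 0 0 0 0;0.6 -27.9 -30.8 0 0 0 0;0.6 -27.9 -30.8 0 0 0 0;0.6 -27.9 -30.8 0 0 0 0;0.6 -27.9 -30.8 0 0 0 0")

```text
clock: 1.92
eef_pos: [0.2629, 0.4695, 0.2533]
orientation: [0.123, 0.992, 0.0, 0.0]
wrist_force: [0.7, 0.7, 0.6]
grip_width: 0.596
grasp_force: 0.0
```

Emit:
step_arm(rows="0.6 -27.9 -30.8 0 0 0 0;0.6 -27.9 -30.8 0 0 0 0;0.6 -27.9 -30.8 0 0 0 0;0.6 -27.9 -30.8 0 0 0 0;0.6 -27.9 -30.8 0 0 0 0")

```text
clock: 2.33
eef_pos: [0.3606, 0.286, 0.2537]
orientation: [0.123, 0.992, 0.0, 0.001]
wrist_force: [0.6, 1.2, -0.6]
grip_width: 0.601
grasp_force: 0.0
```

Emit:
step_arm(rows="0.6 -27.9 -30.8 0 0 0 0;0.6 -27.9 -30.8 0 0 0 0;0.6 -27.9 -30.8 0 0 0 0;0.6 -27.9 -30.8 0 0 0 0;0.6 -27.9 -30.8 0 0 0 0")

```text
clock: 2.75
eef_pos: [0.4584, 0.1023, 0.2538]
orientation: [0.123, 0.992, 0.0, 0.001]
wrist_force: [0.9, 0.6, -0.3]
grip_width: 0.597
grasp_force: 0.0
```

Emit:
step_arm(rows="0.6 -27.9 -30.8 0 0 0 0;0.6 -27.9 -30.8 0 0 0 0;0.6 -27.9 -30.8 0 0 0 0;0.6 0 0 0 0 0 6.2;0.6 0 0 0 0 0 6.2")

```text
clock: 3.17
eef_pos: [0.5173, -0.0083, 0.2533]
orientation: [0.234, 0.972, -0.0, -0.0]
wrist_force: [0.3, 0.5, 0.2]
grip_width: 0.602
grasp_force: 0.0
```

Emit:
step_arm(rows="0.6 0 0 0 0 0 6.2;0.6 0 0 0 0 0 6.2;0.6 0 0 0 0 0 6.2;0.6 0 0 0 0 0 0")

```text
clock: 3.5
eef_pos: [0.5164, -0.0059, 0.2535]
orientation: [0.385, 0.923, 0.0, 0.0]
wrist_force: [0.1, 0.1, 1.0]
grip_width: 0.603
grasp_force: 0.0
```

```bash
python3 - <<'E'
from h import *
o=manip.get_obs(); print(o["clock"],o["eef_pos"],o["joint_pos"],o["wrist_force"],o["wrist_torque"],o["grip_width"])
M=R.from_quat(o["orientation"]).as_matrix(); print(M)
p=cams.grab_frame("wrist"); print(p["position"],p["orientation"],p["vfov"],p["cx"],p["cy"])
cv2.imwrite("pics/w1.png",p["image"])
for q in ["lever_tip","head","pointer_tip","tab"]: print(q,[(round(r["confidence"],2),np.round(r["uv"],1)) for r in models.find_in(p,q)[:2]])
E
```

```text
3.5 [ 0.51642672 -0.00586368  0.25345436] [-2.07985519e-01 -6.72833224e-02  1.96161984e+00 -3.46537523e-06
  1.24705864e+00 -9.88851990e-01] [0.12733698 0.12587407 1.0382302 ] [ 0.02459818  0.03148106 -0.02184282] 0.6029446481712019
[[-7.03895908e-01  7.10303114e-01  1.92560792e-04]
 [ 7.10303121e-01  7.03895926e-01 -4.39952409e-05]
 [-1.66792714e-04  1.05808461e-04 -9.99999980e-01]]
[0.46442977 0.04675887 0.37494532] [0.9147353  0.37655619 0.05664548 0.13511497] 65.70646984690485 275.60507857739776 207.72583384422325
lever_tip [(0.55, array([273.6, 266.1]))]
head [(0.85, array([274.6, 313.4]))]
pointer_tip [(0.98, array([276.2, 316.2]))]
tab []
```

View pics/w1.png

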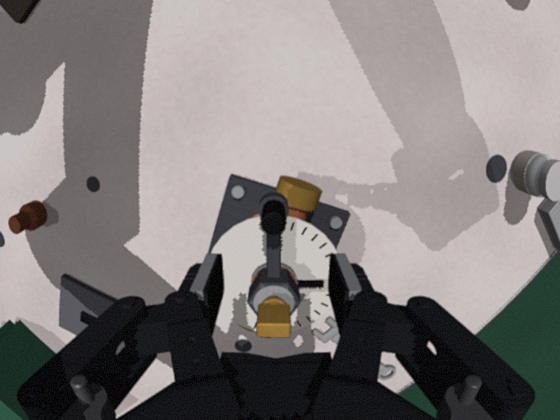

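Wrist view: the knob sits at px (273, 213) between the fingers, and the pointer goes right at (310, 283), 90° clockwise of the lever. This matches the top view. Next I descend and pinch the knob.

Emit:
step_arm(rows="0.6 0 -0.5 33 0 0 0;0.6 0 0 33 0 0 0;0.6 0 0 32 0 0 0;0.15 0 0 0 0 0 0;0.15 0 0 0 0 0 0", squeeze=20)

```text
clock: 4.17
eef_pos: [0.5148, -0.0058, 0.1539]
orientation: [0.383, 0.924, -0.0, -0.002]
wrist_force: [1.5, -0.1, 0.3]
grip_width: 0.33
grasp_force: 0.0
```

Emit:
step_arm(rows="0.15 0 0 0 0 0 0;0.15 0 0 0 0 0 0;0.15 0 0 0 0 0 0")

```text
clock: 4.42
eef_pos: [0.5162, -0.0064, 0.1565]
orientation: [0.384, 0.923, -0.0, 0.0]
wrist_force: [-2.6, -1.3, -3.9]
grip_width: 0.208
grasp_force: 22.3
```

```bash
cat >> h.py <<'E'
AX=np.array([.573,-.0637])
def st():
    o=manip.get_obs(); d=o["eef_pos"][:2]-AX; th=np.arctan2(d[1],d[0])
    M=R.from_quat(o["orientation"]).as_matrix(); f=o["wrist_force"]
    t=np.array([-np.sin(th),np.cos(th)])
    print("t",o["clock"],"tcp",np.round(o["eef_pos"],4),"r",np.hypot(*d).round(4),"th",np.degrees(th).round(1),"tooly",np.degrees(np.arctan2(M[1,1],M[0,1])).round(1),
      "Ftan(ccw)",(f[:2]@t).round(2),"Frad",(f[:2]@d/np.hypot(*d)).round(2),"F",np.round(f,1),"grip",round(o["grip_width"],3),o["grasp_force"].__round__(1),"j6",o["joint_pos"][5].round(2))
E
python3 -c "from h import *; st()"
```

```text
t 4.4167 tcp [ 0.5162 -0.0064  0.1565] r 0.0807 th 134.7 tooly 44.9 Ftan(ccw) 2.71 Frad 0.91 F [-2.6 -1.3 -3.9] grip 0.208 22.3 j6 -0.99
```

Emit:
step_arm(rows="0.15 -0.4 -8.05 -0.5 0 0 -5.73;0.15 -0.4 -8.05 -0.5 0 0 -5.73;0.15 0 0 0 0 0 0")

```text
clock: 4.67
eef_pos: [0.506, -0.0186, 0.1574]
orientation: [0.289, 0.957, 0.001, 0.001]
wrist_force: [-1.5, 1.4, -2.3]
grip_width: 0.206
grasp_force: 22.2
```

```bash
python3 -c "from h import *; st()"
```

```text
t 4.6667 tcp [ 0.506  -0.0186  0.1574] r 0.0808 th 146.1 tooly 56.4 Ftan(ccw) -0.31 Frad 1.96 F [-1.5  1.4 -2.3] grip 0.206 22.2 j6 -1.22
```

Emit:
step_arm(rows="0.15 -0.4 -8.05 -0.5 0 0 -5.73;0.15 -0.4 -8.05 -0.5 0 0 -5.73;0.15 -0.4 -8.05 -0.5 0 0 -5.73;0.15 -0.4 -8.05 -0.5 0 0 -5.73")

```text
clock: 5.0
eef_pos: [0.4935, -0.0474, 0.1591]
orientation: [0.093, 0.996, 0.001, -0.0]
wrist_force: [-2.7, 3.4, -2.4]
grip_width: 0.204
grasp_force: 22.3
```

Emit:
step_arm(rows="0.15 -0.2 -4 -0.3 0 0 -2.86;0.15 0 0 0 0 0 0")

```text
clock: 5.17
eef_pos: [0.4926, -0.052, 0.1593]
orientation: [0.07, 0.998, 0.001, -0.001]
wrist_force: [-5.7, 2.0, 0.1]
grip_width: 0.205
grasp_force: 22.4
```

```bash
python3 -c "from h import *; st()"
```

```text
t 5.1667 tcp [ 0.4926 -0.052   0.1593] r 0.0812 th 171.7 tooly 82.0 Ftan(ccw) -1.15 Frad 5.96 F [-5.7  2.   0.1] grip 0.205 22.4 j6 -1.74
```

Emit:
step_arm(rows="0.6 0 0 0 0 0 0;0.6 0 0 0 0 0 0;0.6 0 0 0 0 0 0;0.6 0 0 -40 0 0 0;0.6 0 0 -40 0 0 0")

```text
clock: 5.58
eef_pos: [0.492, -0.0517, 0.2373]
orientation: [0.069, 0.998, 0.001, -0.002]
wrist_force: [1.4, -0.3, -0.2]
grip_width: 0.598
grasp_force: 0.0
```

Emit:
step_arm(rows="0.6 0 0 -10 0 0 0;0.6 0 0 0 0 0 0")

```text
clock: 5.75
eef_pos: [0.4962, -0.0529, 0.2544]
orientation: [0.069, 0.998, -0.001, 0.006]
wrist_force: [0.7, 0.8, -0.3]
grip_width: 0.604
grasp_force: 0.0
```

```bash
python3 - <<'E'
from h import *
st()
w=cams.grab_frame("wrist"); cv2.imwrite("pics/w2.png",w["image"]); 
p=cams.grab_frame("top"); s=cams.grab_frame("side")
a=cv2.resize(p["image"][160:250,230:350],(400,300),interpolation=3); b=cv2.resize(s["image"][180:270,230:350],(400,300),interpolation=3)
cw=cv2.resize(w["image"][150:375,130:430],(400,300)); z=np.zeros_like(a)
cv2.imwrite("pics/m2.png",np.vstack([np.hstack([a,b]),np.hstack([cw,z])]))
for n,x in [("top",p),("side",s),("wrist",w)]:
  for q in ["tab","pointer_tip","head","lever_tip"]: print(n,q,[(round(r["confidence"],2),np.round(r["uv"],1)) for r in models.find_in(x,q)[:2]])
E
```

```text
t 5.75 tcp [ 0.4962 -0.0529  0.2544] r 0.0775 th 172.0 tooly 82.1 Ftan(ccw) -0.86 Frad -0.59 F [ 0.7  0.8 -0.3] grip 0.604 0.0 j6 -1.74
top tab []
top pointer_tip []
top head [(0.61, array([394.6, 245.1])), (0.4, array([164.9, 139.1]))]
top lever_tip [(0.59, array([293.6, 198.5]))]
side tab [(0.74, array([300.2, 172.7])), (0.49, array([311.6, 237.2]))]
side pointer_tip [(0.63, array([286.3, 205.4]))]
side head [(0.74, array([280.7, 208.8]))]
side lever_tip [(0.89, array([268.1, 220.7])), (0.45, array([299.8, 173.2]))]
wrist tab [(0.45, array([232.4, 313.4]))]
wrist pointer_tip [(0.95, array([276.7, 309.8]))]
wrist head [(0.81, array([276. , 311.9])), (0.52, array([257.7, 266.6]))]
wrist lever_tip [(0.6, array([276.8, 261.4]))]
```

View pics/m2.png

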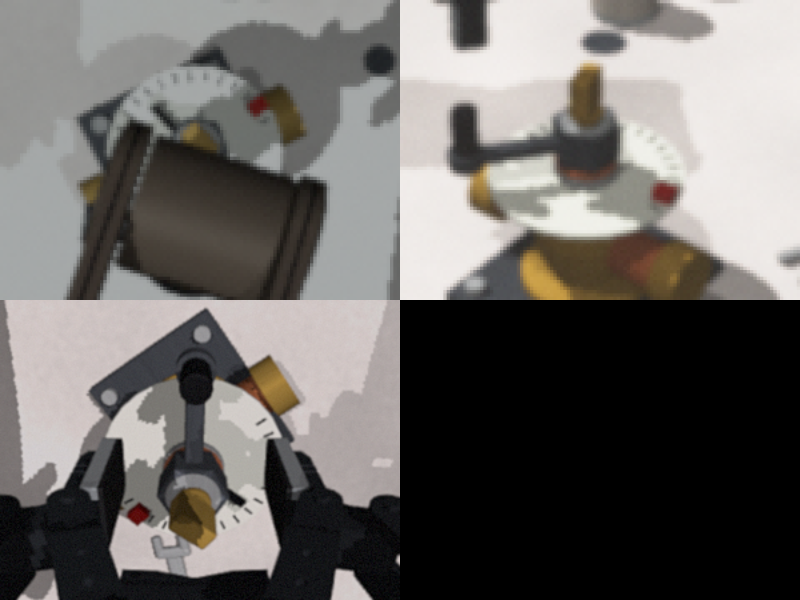

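```bash
cat >> h.py <<'E'
def W(pic,u,v,Z):
    f=pic["image"].shape[0]/2/np.tan(np.radians(pic["vfov"]/2))
    d=np.array([u-pic["cx"],v-pic["cy"]]); r=np.hypot(*d); a=r/f
    w=R.from_quat(pic["orientation"]).apply([*(d/r*np.sin(a)),np.cos(a)]); p=np.array(pic["position"])
    return p+w*(Z-p[2])/w[2]
def bear(q): d=q[:2]-AX; return np.round(q[:2],4),np.hypot(*d).round(4),np.degrees(np.arctan2(d[1],d[0])).round(1)
E
python3 - <<'E'
from h import *
w=cams.grab_frame("wrist"); im=w["image"].astype(int)
print("tab",bear(W(w,233.5,310.5,.108))); print("ptr tip",bear(W(w,312,300,.109)))
print("knob",bear(W(w,276.5,265-60+1,.166)))
p=cams.grab_frame("top")
print("top: tab",bear(P(p,230+259*.3,160+106*.3,Z=.108)),"ptr",bear(P(p,230+155*.3,160+108*.3,Z=.109)))
big=cv2.resize(w["image"][270:350,215:335],(800,533),interpolation=cv2.INTER_CUBIC); cv2.imwrite("pics/w2c.png",big)
E
```

```text
tab (array([ 0.5969, -0.1073]), np.float64(0.0498), np.float64(-61.3))
ptr tip (array([ 0.5943, -0.0306]), np.float64(0.0393), np.float64(57.3))
knob (array([ 0.4804, -0.0493]), np.float64(0.0937), np.float64(171.2))
top: tab (array([ 0.6072, -0.1131]), np.float64(0.06), np.float64(-55.3)) ptr (array([ 0.6049, -0.0354]), np.float64(0.0426), np.float64(41.6))
```

View pics/w2c.png

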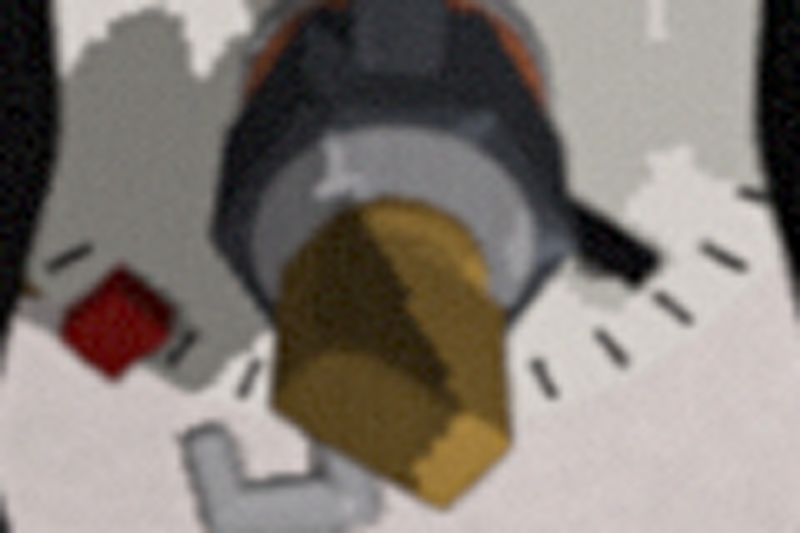

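Wrist crop: the tab is at lower left, crop (118, 325), and the pointer at right, (620, 245), with the head's long side running along the pointer. Pointer bearing is about 41.6° and tab about -55°. Next I turn the tool to the head's flats.

Emit:
step_arm(rows="0.6 0 0 0 0 0 -7.07;0.6 0 0 0 0 0 -7.07;0.6 0 0 0 0 0 -7.07;0.6 0 0 0 0 0 -7.07;0.6 0 0 0 0 0 -7.07")

```text
clock: 7.02
eef_pos: [0.4932, -0.0522, 0.2487]
orientation: [-0.24, 0.971, -0.0, 0.0]
wrist_force: [-0.4, 0.4, -0.7]
grip_width: 0.602
grasp_force: 0.0
```

Emit:
step_arm(rows="0.6 0 0 0 0 0 -7.07;0.6 0 0 0 0 0 -7.07;0.6 0 0 0 0 0 0")

```text
clock: 7.27
eef_pos: [0.4932, -0.0522, 0.2487]
orientation: [-0.356, 0.934, -0.0, 0.0]
wrist_force: [-0.5, 0.4, 0.6]
grip_width: 0.605
grasp_force: 0.0
```

```bash
python3 - <<'E'
from h import *
st(); o=manip.get_obs(); print(R.from_quat(o["orientation"]).inv().apply(np.array([.5725,-.0638,.25])-o["eef_pos"])*1000, o["joint_pos"])
E
```

```text
t 7.2667 tcp [ 0.4932 -0.0522  0.2487] r 0.0806 th 171.8 tooly 131.7 Ftan(ccw) -0.36 Frad 0.53 F [-0.5  0.4  0.6] grip 0.605 0.0 j6 -2.61
[-51.47103154 -61.46481192  -1.28181925] [-3.10251843e-01 -1.12194012e-01  2.01206453e+00 -1.78389729e-05
  1.24157828e+00 -2.60900878e+00]
```

Emit:
step_arm(rows="0.6 -25.7 -30.7 0 0 0 0;0.6 -25.8 -30.7 0 0 0 0;0.6 0 0 0 0 0 0;0.6 0 0 30 0 0 0;0.6 0 0 30 0 0 0")

```text
clock: 7.68
eef_pos: [0.5746, -0.0645, 0.1899]
orientation: [-0.353, 0.935, -0.002, 0.002]
wrist_force: [0.1, 0.0, -0.1]
grip_width: 0.6
grasp_force: 0.0
```

Emit:
step_arm(rows="0.6 0 0 17.7 0 0 0;0.05 0 0 0 0 0 0;0.05 0 0 0 0 0 0;0.05 0 0 0 0 0 0;0.05 0 0 0 0 0 0", squeeze=40)

```text
clock: 8.1
eef_pos: [0.5732, -0.0641, 0.1728]
orientation: [-0.355, 0.935, -0.001, 0.001]
wrist_force: [0.8, -0.8, -2.2]
grip_width: 0.157
grasp_force: 39.9
```

Emit:
step_arm(rows="0.05 0 0 0 0 0 0")

```text
clock: 8.18
eef_pos: [0.5732, -0.064, 0.1728]
orientation: [-0.355, 0.935, -0.001, 0.001]
wrist_force: [-1.2, -0.4, -0.1]
grip_width: 0.152
grasp_force: 40.0
```

```bash
python3 - <<'E'
from h import *
st(); print(manip.get_obs()["wrist_torque"])
E
```

```text
t 8.1833 tcp [ 0.5732 -0.064   0.1728] r 0.0004 th -55.8 tooly 131.6 Ftan(ccw) -1.2 Frad -0.36 F [-1.2 -0.4 -0.1] grip 0.152 40.0 j6 -2.58
[0.1202467  0.07905552 0.0903233 ]
```

Emit:
step_arm(rows="0.05 0 0 0.2 0 0 7;0.05 0 0 0.2 0 0 7;0.05 0 0 0.2 0 0 7;0.05 0 0 0.2 0 0 7;0.05 0 0 0.2 0 0 7")

```text
clock: 8.6
eef_pos: [0.5734, -0.0646, 0.1718]
orientation: [-0.055, 0.999, -0.001, 0.002]
wrist_force: [-0.5, -1.5, -0.1]
grip_width: 0.157
grasp_force: 40.5
```

Emit:
step_arm(rows="0.05 0 0 0.2 0 0 7;0.05 0 0 0.2 0 0 7;0.05 0 0 0.2 0 0 7;0.05 0 0 0 0 0 0")

```text
clock: 8.93
eef_pos: [0.5734, -0.0648, 0.1712]
orientation: [0.126, 0.992, -0.001, 0.002]
wrist_force: [0.8, -2.5, 1.0]
grip_width: 0.157
grasp_force: 38.8
```

```bash
python3 - <<'E'
from h import *
AX=np.array([.573,-.064])
st(); print(manip.get_obs()["wrist_torque"])
w=cams.grab_frame("wrist"); s=cams.grab_frame("side"); p=cams.grab_frame("top")
a=cv2.resize(p["image"][160:250,230:350],(400,300),interpolation=3); b=cv2.resize(s["image"][180:270,230:350],(400,300),interpolation=3)
cw=cv2.resize(w["image"][150:375,130:430],(400,300)); z=np.zeros_like(a)
cv2.imwrite("pics/m3.png",np.vstack([np.hstack([a,b]),np.hstack([cw,z])]))
E
```

```text
t 8.9333 tcp [ 0.5734 -0.0648  0.1712] r 0.0012 th -72.5 tooly 75.5 Ftan(ccw) -0.0 Frad 2.64 F [ 0.8 -2.5  1. ] grip 0.157 38.8 j6 -1.6
[-0.44622285 -0.02750236  0.00560491]
```

View pics/m3.png

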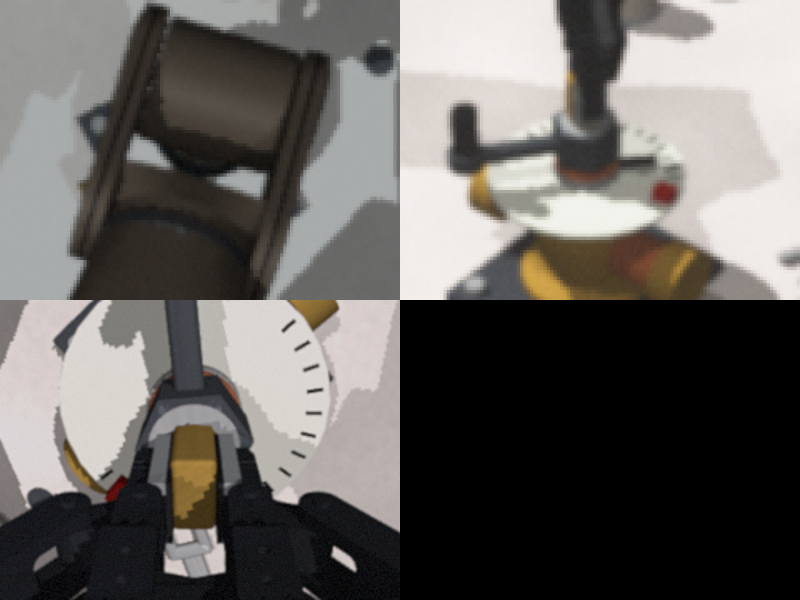

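Side view: the pointer tip is now at px (306, 228) and the tab at (309, 238). The pointer still has to go clockwise.

```bash
sed -i 's/AX=np.array(\[.573,-.0637\])/AX=np.array([.573,-.064])/' h.py; cat >> h.py <<'E'
def side(name=None):
    s=cams.grab_frame("side"); im=s["image"].astype(int); C=cloud(s)
    b,g,r=im[...,0],im[...,1],im[...,2]; rad=np.hypot(C[...,0]-AX[0],C[...,1]-AX[1])
    red=(r>90)&(r-g>60)&(r-b>60)&(rad<.075)&(rad>.045)&(C[...,2]>.095)
    blk=(im.max(-1)<75)&(rad<.055)&(rad>.026)&(abs(C[...,2]-.106)<.007)
    for n,m in (("tab",red),("ptr",blk)):
        c=C[m]; print(n,m.sum(),bear(np.append(c[:,:2].mean(0),0)) if m.sum() else "", c[:,2].mean())
    if name: cv2.imwrite(name,cv2.resize(s["image"][195:265,245:325],(800,700*6//7),interpolation=3))
    return s
E
python3 - <<'E'
from h import *
s=side("pics/s3.png")
print("hand: ptr",bear(P(s,306.5,228,Z=.107)),"tab",bear(P(s,309.5,238,Z=.108)))
E
```

```text
tab 14 (array([ 0.6046, -0.1142]), np.float64(0.0593), np.float64(-57.8)) 0.10775228038558492
ptr 14 (array([ 0.6045, -0.0773]), np.float64(0.0342), np.float64(-23.0)) 0.10614584602697699
hand: ptr (array([ 0.6155, -0.0819]), np.float64(0.0461), np.float64(-22.8)) tab (array([ 0.6046, -0.1179]), np.float64(0.0625), np.float64(-59.6))
```

View pics/s3.png

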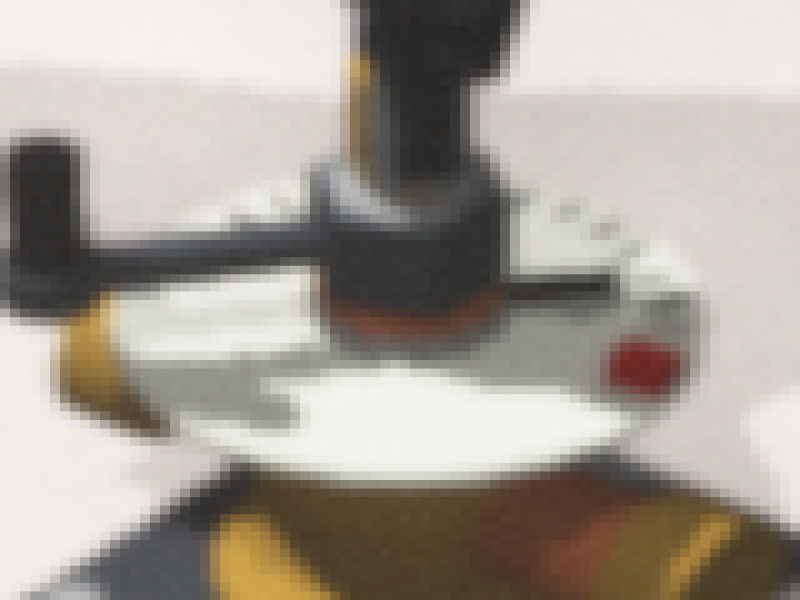

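Emit:
step_arm(rows="0.05 0 0 0.2 0 0 7;0.05 0 0 0.2 0 0 7;0.05 0 0 0.2 0 0 7;0.05 0 0 0.2 0 0 7;0.05 0 0 0.2 0 0 7")

```text
clock: 9.55
eef_pos: [0.5732, -0.0651, 0.1702]
orientation: [0.419, 0.908, -0.001, 0.002]
wrist_force: [-1.0, -4.9, 6.1]
grip_width: 0.155
grasp_force: 40.5
```

Emit:
step_arm(rows="0.05 0 0 0.2 0 0 5.5;0.05 0 0 0 0 0 0;0.05 0 0 0 0 0 0")

```text
clock: 9.8
eef_pos: [0.5731, -0.0652, 0.17]
orientation: [0.46, 0.888, -0.001, 0.002]
wrist_force: [-2.1, -4.6, 4.7]
grip_width: 0.161
grasp_force: 39.1
```

```bash
python3 - <<'E'
from h import *
st(); s=side(); print(manip.get_obs()["wrist_torque"])
E
```

```text
t 9.8 tcp [ 0.5731 -0.0652  0.17  ] r 0.0012 th -84.5 tooly 35.2 Ftan(ccw) -2.53 Frad 4.36 F [-2.1 -4.6  4.7] grip 0.161 39.1 j6 -0.9
tab 15 (array([ 0.6047, -0.1147]), np.float64(0.0598), np.float64(-58.0)) 0.10826145203007206
ptr 22 (array([ 0.5917, -0.0959]), np.float64(0.037), np.float64(-59.7)) 0.10518246858082382
[-0.94795987  0.4142832  -0.0723502 ]
```

Emit:
step_arm(rows="0.6 0 0 0 0 0 0;0.6 0 0 0 0 0 0;0.6 0 0 0 0 0 0;0.6 0 0 -40 0 0 0;0.6 0 0 -40 0 0 0")

```text
clock: 10.27
eef_pos: [0.5701, -0.0627, 0.2446]
orientation: [0.461, 0.888, -0.0, -0.005]
wrist_force: [1.7, -0.3, 1.1]
grip_width: 0.6
grasp_force: 0.0
```

Emit:
step_arm(rows="0.6 27.7 -29 0 0 0 0;0.6 27.7 -28.8 0 0 0 0;0.6 0 0 0 0 0 -7;0.6 0 0 0 0 0 -7;0.6 0 0 0 0 0 -7")

```text
clock: 10.68
eef_pos: [0.4922, -0.0509, 0.2475]
orientation: [0.288, 0.958, 0.001, -0.0]
wrist_force: [-0.3, -0.3, -0.3]
grip_width: 0.603
grasp_force: 0.0
```

Emit:
step_arm(rows="0.6 0 0 0 0 0 -7;0.6 0 0 0 0 0 -7;0.6 0 0 0 0 0 -7;0.6 0 0 0 0 0 -4.3;0.6 0 0 0 0 0 0")

```text
clock: 11.1
eef_pos: [0.493, -0.0512, 0.2475]
orientation: [0.074, 0.997, 0.001, -0.0]
wrist_force: [0.2, 0.3, -0.5]
grip_width: 0.603
grasp_force: 0.0
```

```bash
python3 - <<'E'
from h import *
st(); s=side()
p=cams.grab_frame("top"); w=cams.grab_frame("wrist"); cv2.imwrite("pics/w4.png",w["image"])
a=cv2.resize(p["image"][170:235,255:335],(400,325),interpolation=3); b=cv2.resize(s["image"][195:260,245:325],(400,325),interpolation=3)
cw=cv2.resize(w["image"][185:335,175:385],(400,275),interpolation=3); z=np.zeros_like(cw)
cv2.imwrite("pics/m4.png",np.vstack([np.hstack([a,b]),np.hstack([cw,z])]))
print(models.find_in(w,"lever_tip")[:1],models.find_in(s,"lever_tip")[:1])
E
```

```text
t 11.1 tcp [ 0.493  -0.0512  0.2475] r 0.081 th 170.9 tooly 81.5 Ftan(ccw) -0.29 Frad -0.14 F [ 0.2  0.3 -0.5] grip 0.603 0.0 j6 -1.73
tab 11 (array([ 0.6031, -0.1153]), np.float64(0.0595), np.float64(-59.6)) 0.10914465252672315
ptr 22 (array([ 0.5918, -0.0957]), np.float64(0.0368), np.float64(-59.4)) 0.10498255609091149
[{'uv': [276.5, 270.9], 'confidence': 0.63}] [{'uv': [269.1, 221.5], 'confidence': 0.84}]
```

View pics/m4.png

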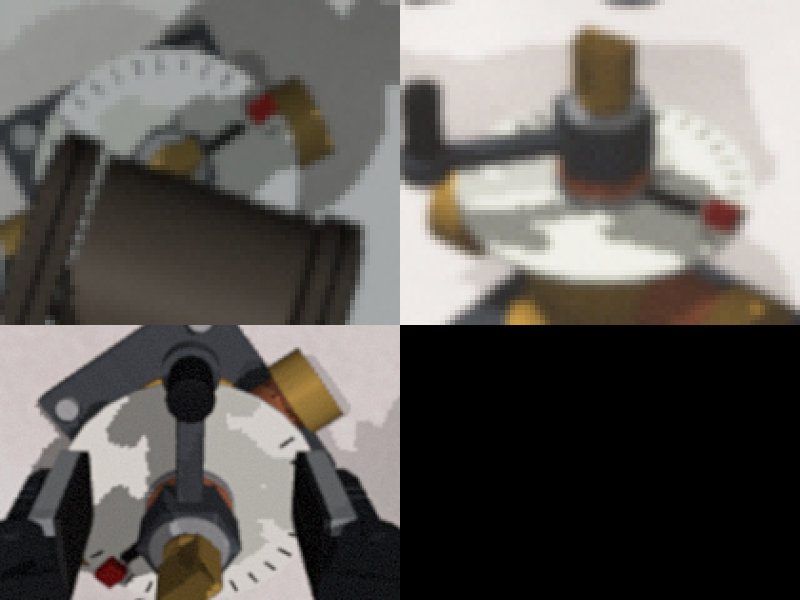

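Top panel: the pointer runs from (205, 150) to (243, 125), straight towards the tab at (263, 107). The side panel also shows it aimed at the tab. I'll check this with numbers.

```bash
python3 - <<'E'
from h import *
from itertools import product
p=cams.grab_frame("top"); im=p["image"].astype(float); b,g,r=[im[...,i] for i in range(3)]
v,u=np.mgrid[:420,:560]
win=(u>300)&(u<314)&(v>184)&(v<198)
wr=np.clip(r-g-25,0,None)*win; tab=P(p,(u*wr).sum()/wr.sum(),(v*wr).sum()/wr.sum(),Z=.108)
ax2=np.array([.5738,-.0641])
def bb(q,a): d=q[:2]-a; return np.hypot(*d).round(4),np.degrees(np.arctan2(d[1],d[0])).round(1)
# pointer: dark pixels in annulus 26-48mm around axis projected at Z=.107
G=np.array([[P(p,uu,vv,Z=.107)[:2] for uu in range(285,315)] for vv in range(183,213)])
gray=im[183:213,285:315].max(-1); 
for a in (AX,ax2):
    rad=np.hypot(*(G-a).transpose(2,0,1)); ang=np.degrees(np.arctan2(G[...,1]-a[1],G[...,0]-a[0]))
    m=(rad>.028)&(rad<.045)&(abs(ang+55)<25); wgt=np.clip(95-gray,0,None)*m
    q=(G*wgt[...,None]).sum((0,1))/wgt.sum(); print("ptr",bb(q,a),"tab",bb(tab,a), wgt.max(), (wgt>0).sum())
w=gray[m]; print(np.percentile(w,[0,10,30,60]))
# wrist: refined pixel of tab; line of pointer
W_=cams.grab_frame("wrist"); c=W_["image"][290:335,215:300]; cv2.imwrite("pics/w4c.png",cv2.resize(c,(800,424),interpolation=3))
E
```

```text
ptr (np.float64(0.0365), np.float64(-53.5)) tab (np.float64(0.0592), np.float64(-53.2)) 68.0 25
ptr (np.float64(0.0362), np.float64(-54.3)) tab (np.float64(0.0587), np.float64(-53.7)) 68.0 25
[ 27.   44.2  96.6 111. ]
```

View pics/w4c.png

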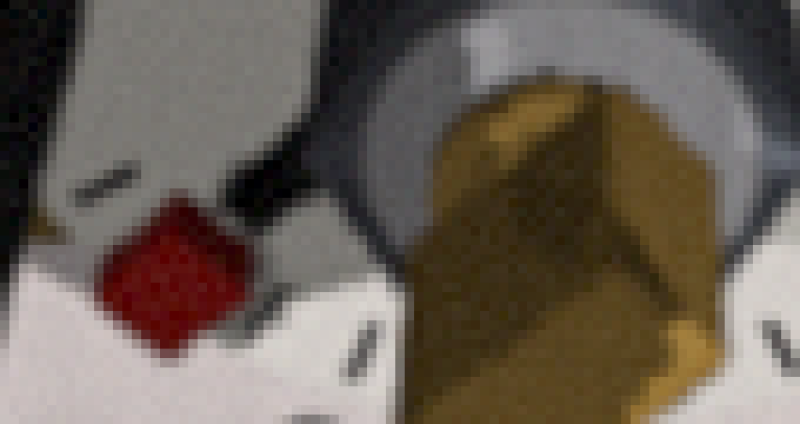

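The top view gives pointer -53.5° and tab -53.2°, so they agree within half a degree. I now straddle the knob loosely, so only a pure push acts on it, and swing it clockwise.

Emit:
step_arm(rows="0.35 0 -0.5 29 0 0 0;0.35 0 0 29 0 0 0;0.35 0 0 29 0 0 0;0.35 0 0 0 0 0 0", squeeze=60)

```text
clock: 11.78
eef_pos: [0.4892, -0.0511, 0.155]
orientation: [0.075, 0.997, 0.001, -0.006]
wrist_force: [-1.0, -0.2, -0.8]
grip_width: 0.35
grasp_force: 0.0
```

Emit:
step_arm(rows="0.35 0 4 0 0 0 2.8;0.35 -0.4 8.05 0.5 0 0 5.73;0.35 -0.4 8.05 0.5 0 0 5.73")

```text
clock: 12.03
eef_pos: [0.4985, -0.0336, 0.1609]
orientation: [0.201, 0.98, -0.001, -0.0]
wrist_force: [-0.7, -3.3, -1.8]
grip_width: 0.353
grasp_force: 1.5
```

```bash
python3 -c "from h import *; st()"
```

```text
t 12.0333 tcp [ 0.4985 -0.0336  0.1609] r 0.0805 th 157.8 tooly 66.8 Ftan(ccw) 3.33 Frad -0.57 F [-0.7 -3.3 -1.8] grip 0.353 1.5 j6 -1.43
```

Emit:
step_arm(rows="0.35 -0.4 8.05 0.5 0 0 5.73;0.35 -0.4 8.05 0.5 0 0 5.73;0.35 -0.4 8.05 0.5 0 0 5.73")

```text
clock: 12.28
eef_pos: [0.5111, -0.0127, 0.1595]
orientation: [0.345, 0.939, -0.001, -0.0]
wrist_force: [-1.4, -3.4, -3.3]
grip_width: 0.352
grasp_force: 1.4
```

```bash
python3 -c "from h import *; st()"
```

```text
t 12.2833 tcp [ 0.5111 -0.0127  0.1595] r 0.0804 th 140.4 tooly 49.7 Ftan(ccw) 3.56 Frad -1.07 F [-1.4 -3.4 -3.3] grip 0.352 1.4 j6 -1.09
```

Emit:
step_arm(rows="0.35 -0.2 4 0.25 0 0 2.86;0.35 -0.2 4 0.25 0 0 2.86;0.35 -0.2 4 0.25 0 0 2.86")

```text
clock: 12.53
eef_pos: [0.5195, -0.0041, 0.1588]
orientation: [0.413, 0.911, -0.001, -0.001]
wrist_force: [-1.8, -1.4, -1.2]
grip_width: 0.354
grasp_force: 1.1
```

```bash
python3 -c "from h import *; st()"
```

```text
t 12.5333 tcp [ 0.5195 -0.0041  0.1588] r 0.0803 th 131.7 tooly 41.2 Ftan(ccw) 2.23 Frad 0.15 F [-1.8 -1.4 -1.2] grip 0.354 1.1 j6 -0.92
```

Emit:
step_arm(rows="0.35 -0.2 4 0.25 0 0 2.86;0.35 -0.2 4 0.25 0 0 2.86;0.35 -0.2 4 0.25 0 0 2.86")

```text
clock: 12.78
eef_pos: [0.529, 0.003, 0.158]
orientation: [0.48, 0.877, -0.001, -0.001]
wrist_force: [-2.4, -1.6, -0.6]
grip_width: 0.35
grasp_force: 1.3
```

```bash
python3 -c "from h import *; st()"
```

```text
t 12.7833 tcp [0.529 0.003 0.158] r 0.0801 th 123.3 tooly 32.6 Ftan(ccw) 2.9 Frad 0.05 F [-2.4 -1.6 -0.6] grip 0.35 1.3 j6 -0.76
```

Emit:
step_arm(rows="0.35 -0.2 4 0.25 0 0 2.86;0.35 -0.2 4 0.25 0 0 2.86")

```text
clock: 12.95
eef_pos: [0.5357, 0.0068, 0.1574]
orientation: [0.523, 0.852, -0.001, -0.001]
wrist_force: [-3.7, -0.8, 0.4]
grip_width: 0.351
grasp_force: 2.0
```

```bash
python3 -c "from h import *; st()"
```

```text
t 12.95 tcp [0.5357 0.0068 0.1574] r 0.08 th 117.8 tooly 26.9 Ftan(ccw) 3.66 Frad 1.03 F [-3.7 -0.8  0.4] grip 0.351 2.0 j6 -0.65
```

Emit:
step_arm(rows="0.35 -0.2 4 0.25 0 0 2.86;0.35 -0.2 4 0.25 0 0 2.86")

```text
clock: 13.12
eef_pos: [0.5427, 0.0099, 0.1569]
orientation: [0.565, 0.825, -0.002, -0.002]
wrist_force: [-5.9, -1.0, 1.9]
grip_width: 0.352
grasp_force: 2.8
```

```bash
python3 -c "from h import *; st()"
```

```text
t 13.1167 tcp [0.5427 0.0099 0.1569] r 0.0799 th 112.3 tooly 21.2 Ftan(ccw) 5.83 Frad 1.34 F [-5.9 -1.   1.9] grip 0.352 2.8 j6 -0.54
```

Emit:
step_arm(rows="0.35 -0.1 2 0.1 0 0 1.43;0.35 -0.1 2 0.1 0 0 1.43;0.35 -0.1 2 0.1 0 0 1.43")

```text
clock: 13.37
eef_pos: [0.548, 0.0117, 0.1566]
orientation: [0.595, 0.804, -0.002, -0.003]
wrist_force: [-5.9, -0.2, 1.8]
grip_width: 0.35
grasp_force: 3.3
```

```bash
python3 -c "from h import *; st()"
```

```text
t 13.3667 tcp [0.548  0.0117 0.1566] r 0.0798 th 108.3 tooly 17.0 Ftan(ccw) 5.64 Frad 1.61 F [-5.9 -0.2  1.8] grip 0.35 3.3 j6 -0.46
```

Emit:
step_arm(rows="0.35 -0.1 2 0.1 0 0 1.43;0.35 -0.1 2 0.1 0 0 1.43")

```text
clock: 13.53
eef_pos: [0.5516, 0.0127, 0.1564]
orientation: [0.615, 0.789, -0.002, -0.003]
wrist_force: [-7.4, 0.3, 2.7]
grip_width: 0.35
grasp_force: 3.7
```

Emit:
step_arm(rows="0.35 -0.1 2 0.1 0 0 1.43;0.35 -0.1 2 0.1 0 0 1.43")

```text
clock: 13.7
eef_pos: [0.5552, 0.0136, 0.1562]
orientation: [0.634, 0.773, -0.002, -0.003]
wrist_force: [-8.1, -0.1, 3.1]
grip_width: 0.348
grasp_force: 4.1
```

```bash
python3 -c "from h import *; st()"
```

```text
t 13.7 tcp [0.5552 0.0136 0.1562] r 0.0796 th 102.9 tooly 11.3 Ftan(ccw) 7.9 Frad 1.68 F [-8.1 -0.1  3.1] grip 0.348 4.1 j6 -0.35
```

Emit:
step_arm(rows="0.35 -0.1 2 0.1 0 0 1.43;0.35 -0.1 2 0.1 0 0 1.43")

```text
clock: 13.87
eef_pos: [0.5589, 0.0143, 0.1559]
orientation: [0.653, 0.757, -0.003, -0.004]
wrist_force: [-10.1, 1.2, 3.9]
grip_width: 0.351
grasp_force: 4.5
```

Emit:
step_arm(rows="0.35 -0.1 2 0.1 0 0 1.43")

```text
clock: 13.95
eef_pos: [0.5608, 0.0146, 0.1558]
orientation: [0.663, 0.749, -0.003, -0.004]
wrist_force: [-9.8, 0.5, 3.8]
grip_width: 0.352
grasp_force: 4.7
```

```bash
python3 -c "from h import *; st()"
```

```text
t 13.95 tcp [0.5608 0.0146 0.1558] r 0.0795 th 98.9 tooly 7.0 Ftan(ccw) 9.57 Frad 2.02 F [-9.8  0.5  3.8] grip 0.352 4.7 j6 -0.28
```

Emit:
step_arm(rows="0.35 -0.1 2 0.1 0 0 1.43")

```text
clock: 14.03
eef_pos: [0.5626, 0.0148, 0.1558]
orientation: [0.672, 0.74, -0.003, -0.004]
wrist_force: [-10.9, 0.6, 4.2]
grip_width: 0.352
grasp_force: 4.9
```

```bash
python3 -c "
from h import *
for i in range(4): st(); cams.grab_frame('side')"
```

```text
t 14.0333 tcp [0.5626 0.0148 0.1558] r 0.0795 th 97.5 tooly 5.5 Ftan(ccw) 10.72 Frad 1.98 F [-10.9   0.6   4.2] grip 0.352 4.9 j6 -0.25
t 14.0833 tcp [0.5629 0.0148 0.1558] r 0.0795 th 97.3 tooly 5.5 Ftan(ccw) 8.5 Frad 1.58 F [-8.6  0.5  4.2] grip 0.348 4.6 j6 -0.25
t 14.1333 tcp [0.5629 0.0148 0.1558] r 0.0795 th 97.3 tooly 5.6 Ftan(ccw) 9.13 Frad 1.87 F [-9.3  0.7  4.4] grip 0.35 4.4 j6 -0.25
t 14.1833 tcp [0.5629 0.0149 0.1558] r 0.0795 th 97.3 tooly 5.6 Ftan(ccw) 9.27 Frad 2.51 F [-9.5  1.3  3.8] grip 0.352 4.3 j6 -0.25
```

About 10 N while moving. I back off, lift, and clear the view.

Emit:
step_arm(rows="0.35 0 -5.5 0 0 0 0;0.35 0 0 0 0 0 0;0.35 0 0 -35 0 0 0;0.35 0 0 -40 0 0 0;0.35 0 0 -40 0 0 0")

```text
clock: 14.65
eef_pos: [0.5598, 0.0137, 0.2716]
orientation: [0.672, 0.741, -0.0, -0.0]
wrist_force: [0.4, -0.7, 1.1]
grip_width: 0.355
grasp_force: 0.0
```

Emit:
step_arm(rows="0.35 39 5 0 0 0 0;0.35 39 5 0 0 0 0;0.35 39 5 0 0 0 0;0.35 39 5 0 0 0 0;0.35 39 5 0 0 0 0")

```text
clock: 15.07
eef_pos: [0.5663, 0.212, 0.2718]
orientation: [0.672, 0.741, 0.001, 0.001]
wrist_force: [0.2, 0.0, -0.2]
grip_width: 0.349
grasp_force: 0.0
```

Emit:
step_arm(rows="0.35 39 5 0 0 0 0;0.35 39 5 0 0 0 0;0.35 0 0 0 0 0 0;0.35 0 0 0 0 0 0")

```text
clock: 15.4
eef_pos: [0.5682, 0.291, 0.2709]
orientation: [0.67, 0.742, 0.001, 0.001]
wrist_force: [0.3, -0.7, -0.2]
grip_width: 0.352
grasp_force: 0.0
```

```bash
python3 - <<'E'
from h import *
st(); s=side()
p=cams.grab_frame("top"); im=p["image"].astype(float)
a=cv2.resize(p["image"][170:235,255:335],(400,325),interpolation=3); b=cv2.resize(s["image"][195:260,245:325],(400,325),interpolation=3)
cv2.imwrite("pics/m5.png",np.hstack([a,b]))
b,g,r=[im[...,i] for i in range(3)]; v,u=np.mgrid[:420,:560]
wr=np.clip(r-g-25,0,None)*((u>300)&(u<314)&(v>184)&(v<198)); tab=P(p,(u*wr).sum()/wr.sum(),(v*wr).sum()/wr.sum(),Z=.108)
G=np.array([[P(p,uu,vv,Z=.107)[:2] for uu in range(285,315)] for vv in range(183,213)]); gray=im[183:213,285:315].max(-1)
rad=np.hypot(*(G-AX).transpose(2,0,1)); ang=np.degrees(np.arctan2(G[...,1]-AX[1],G[...,0]-AX[0]))
wg=np.clip(95-gray,0,None)*((rad>.028)&(rad<.045)&(abs(ang+55)<25))
print("ptr",bear((G*wg[...,None]).sum((0,1))/wg.sum()),"tab",bear(tab))
E
```

```text
t 15.4 tcp [0.5682 0.291  0.2709] r 0.355 th 90.8 tooly 5.8 Ftan(ccw) -0.31 Frad -0.72 F [ 0.3 -0.7 -0.2] grip 0.352 0.0 j6 0.21
tab 13 (array([ 0.6044, -0.1144]), np.float64(0.0594), np.float64(-58.0)) 0.10830688020796425
ptr 28 (array([ 0.5898, -0.0932]), np.float64(0.0337), np.float64(-60.2)) 0.10480117791062622
ptr (array([ 0.5943, -0.0935]), np.float64(0.0364), np.float64(-54.2)) tab (array([ 0.6085, -0.1114]), np.float64(0.0592), np.float64(-53.2))
```

View pics/m5.png

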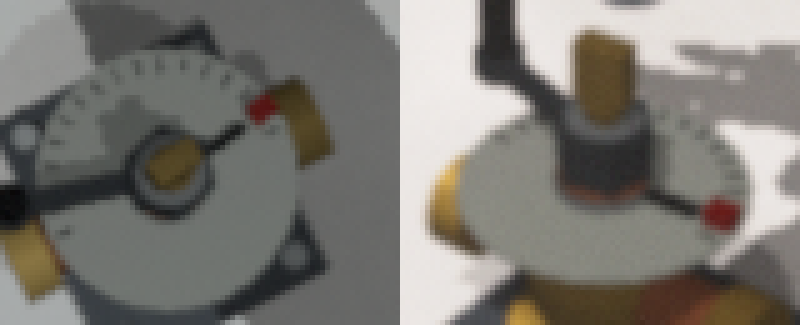

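Both views show the black pointer, ending at (243, 126) in the top panel, aimed at the red tab at (263, 109), within about 1°. The nut is snug and the robot is clear, so I hand in.

```bash
python3 -c "from h import *; print(manip.finish_job())"
```

```text
the job is handed in; nothing more can be done
None
```

I loosened the lock nut, turned the adjuster so the pointer sits within about 1° of the red tab, retightened the nut to about 10 N at the knob (10.7 N on the last moving reading), and handed the job in at about 15 s with the arm clear.

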